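# Put the spare objectives away in their cases

### The job

Put the two spare microscope objectives away: stand the short one upright in the base of the small case and the long one upright in the base of the large case, set down gently and never dropped or tipped over, and close each case with its own lid, seated all the way down in the base.

Things in the scene. Friction and masses are not known exactly. Their poses are not given: they have to be found in the camera images.
- objective_short: The shorter microscope objective: pale barrel-shaped cylinder with a wide flat-shouldered top and a knurled ring at its foot, 26 mm diameter, 38 mm high, about 110 g, standing on its thread end. Origin: centre of its underside, z up. Can be gripped round the barrel 8 to 30 mm above its foot.
- objective_long: The longer microscope objective: pale, with a knurled foot, tapering like a cone to a narrow tip, 26 mm diameter at the cylinder, 46 mm high, about 110 g, standing on its thread end. Origin: centre of its underside, z up. Grip round the lower, cylindrical part, 8 to 24 mm above its foot (above that it tapers).
- base_small: Grey round dish with grey felt lining, lower half of the small case, stuck down: it does not move. Origin: centre of its underside, z up. Inner floor 5 mm up; bore 54 mm across up to 7 mm, then flaring to 60 mm at the rim, 14 mm up; 67 mm across outside at the rim. The objective and the rim of the small lid both rest on its floor.
- base_large: Grey round dish with grey felt lining, lower half of the large case, stuck down: it does not move. Origin: centre of its underside, z up. Inner floor 5 mm up; bore 64 mm across up to 7 mm, then flaring to 70 mm at the rim, 14 mm up; 77 mm across outside at the rim. The objective and the rim of the large lid both rest on its floor.
- lid_small: White opaque round lid, an upside-down cup, the smaller and lower of two: 46 mm outside diameter, 44.5 mm high, wall 2 mm; inside 42 mm across and 42 mm high. Stands mouth down, 40 g. Origin: centre of its mouth (lower edge), z up. It closes over the short objective only; over the long one it does not reach the floor of the base.
- lid_large: White opaque round lid, an upside-down cup, the wider and taller of two: 56 mm outside diameter, 56.5 mm high, wall 2 mm; inside 52 mm across and 54 mm high. Stands mouth down, 40 g. Origin: centre of its mouth (lower edge), z up. The long objective needs this one; it does not go into the small base.
- mountant: Bystander: small white bottle with a screw cap, 23 mm diameter, 50 mm high, standing among the things. Origin: centre of its underside. It is not part of the job and is fixed: do not run into it.
- oil_bottle: Bystander: small brown bottle with a black cap, 25 mm diameter, 62 mm high, standing among the things. Origin: centre of its underside. It is not part of the job and is fixed: do not run into it.
- varnish: Bystander: small pale bottle with a tall thin black cap, 26 mm diameter, 66 mm high, standing among the things. Origin: centre of its underside. It is not part of the job and is fixed: do not run into it.
Mind the look-alikes: they are no part of the job. Leave any orange or pink look-alike of the objective_short alone.

How it is judged:
By the outcome, as a careful person would: the job done as asked, in the order asked, and still so for the second after the job is handed in, with the robot touching nothing.
It also fails if it takes over 112 s, if anything falls off the work surface, if the arm or the gripper's body presses on something with over 40 N, if the wrist force passes 120 N, or if a joint passes its speed limit or range.

### The arm

A 6-joint arm with a two-finger parallel gripper is mounted at the origin on a cart in front of the work surface, level with it; the furniture and walls round the work are solid. World frame = base frame: x ahead of the robot, y to its left, z up, the work surface at z = 0. Lengths are in m, angles in rad, forces in N, time in s.
With the tool pointing down it reaches from about 0.3 to 0.775 m from the base axis. Payload 14.6 kg.
Tool frame: the origin (TCP) lies between the finger pads; the fingertips stand ctrl.tip_extent ahead of it and the grasp point (between the pads) lies 3 mm ahead of it (ctrl.tip_extent is the distance from the TCP to the fingertips, in m); z points along the fingers, y is the line along which they close (so a half turn about z gives the same grasp; the last joint's range is limited). The gripper opens to 94 mm and grips with 3 to 60 N. Pads are 16 mm wide; open, the fingers measure 119 mm over their backs; the gripper's body (75 mm by 177 mm) begins 78 mm behind the grasp point.
Start: joints at [-1.214, 0.3, 1.521, -0, 1.321, -0.067], TCP at [0.226, -0.501, 0.227] pointing down, gripper open.
Joint ranges: [-3.03, 3.03], [-0.79, 2.21], [0.23, 2.52], [-1.04, 4.18], [0, 3.07], [-2.55, 2.55]. Speed limits (rad/s): [2.22, 2.22, 2.57, 3.14, 3.14, 3.14].

### API

Orientations are given as [roll, pitch, yaw] about the fixed x, y, z axes, in that order (R = Rz(yaw) Ry(pitch) Rx(roll)).
In Python, from station import ctrl, eyes gives the robot as it stands. The module is installed in compiled form; this text tells all that it offers.
- The arm moves only by the tool pendant, called after "Emit:" in YAML: its name, and indented under it one key for each argument. Schema: {"type":"object","properties":{"offsets":{"type":"string"},"aperture":{"type":"number"},"clamp_n":{"type":"number"},"only":{"type":"string"},"quiet":{"type":"boolean"},"lines":{"type":"string"}},"required":["offsets"],"additionalProperties":false}. offsets is a string of 1 to 10 rows, parted by semicolons, with the numbers parted by commas; each row has 6 numbers: dx, dy, dz in m, then a rotation vector rx, ry, rz in rad; each row shifts and turns the commanded pose from where the row before left it, along the tool's axes as they then stand; what a row does not reach is not made up. A row lasts 1/10 s, in which the tool goes at most 0.05 m and 0.15 rad, less where a joint would pass 70% of its speed; a pose out of reach is approached as far as the arm can. aperture is the finger opening in m, set as the call begins (left out keeps the last). The fingers move at their own pace and stop on an object; clamp_n is the grip in N (left out, the last holds). Time passes only in rows, so rows that do not move let the fingers close. The tool returns the time, the measured TCP pose, the force, the opening and the grip force at its end. only (a regular expression) keeps the lines of the reply that match it, lines (a string "A,B") keeps lines A to B, and quiet returns only ok. Input that does not fit is refused with a message, and nothing moves.
- ctrl.get_obs(): the state, without advancing time (a new reading comes with each control period).
- eyes.camera(name): name is "scene" or "top" or "wrist"; returns a dict with "pixels" (384x512x3 uint8, blue, green, red), "fx", "fy", "cx", "cy" (pixels), "k1" (the pictures are not rectified: a ray, as slopes to the right and down, at radius r is drawn at 1 + k1 r^2 times it, then the intrinsics apply), "extrinsics" (4x4, takes a point from camera to world coordinates). Camera axes: x right, y up, looking along -z (the intrinsics and any distortion apply to the point x, -y, -z); pixel columns grow to the right and rows downward; lengths in m; the calibration is good to about 2 mm. A picture is of the moment at which its call begins. There is no depth.
- ctrl.hand_in(): hands the job in; it is judged then, once.
The state is a dict: "time_s": time; "qpos": joint angles; "joint_vel": joint speeds; "tau": joint torques, N m; "ee_pos": TCP position; "eef_rot": TCP orientation; "force": force on the tool from outside, world axes, zero at the start; "moment": the same for the moment, N m; "grip_width": finger opening in m; "grip_force": force on a finger pad.
Only numpy, scipy, OpenCV 4.12 (cv2) and the standard library are available. Lean on these libraries where they do the work, as an engineer would, in place of code of your own. Each camera call takes 0.05 s, during which the arm holds its last target. There are 200 camera calls.

## Working session

There is one attempt and no reset: what is moved stays moved. The work goes in short steps, Python scripts to look and compute and a tool call to move; the robot and the scene stay as the last step left them, time stands still between calls to the robot, and variables do not carry over. Pictures are saved under pics/ and viewed, at most 17 in all, crops included, and the job is handed in when it is done.

```bash
mkdir -p pics; cat > h.py <<'E'
import numpy as np, cv2
from station import ctrl, eyes
def shot(name, fn=None):
    c=eyes.camera(name); c['pixels']=np.ascontiguousarray(c['pixels'])
    if fn: cv2.imwrite('pics/'+fn+'.png',c['pixels'])
    return c
def ray(c,u,v):
    K=np.array([[c['fx'],0,c['cx']],[0,c['fy'],c['cy']],[0,0,1.]])
    p=cv2.undistortPoints(np.array([[[u,v]]],float),K,np.array([c['k1'],0,0,0,0.]))[0,0]
    E=np.array(c['extrinsics']); return E[:3,3],E[:3,:3]@np.array([p[0],-p[1],-1])
def onz(c,u,v,z):
    o,d=ray(c,u,v); return o+d*(z-o[2])/d[2]
def pix(c,P):
    E=np.array(c['extrinsics']); q=E[:3,:3].T@(np.array(P)-E[:3,3]); x,y=q[0]/-q[2],-q[1]/-q[2]
    s=1+c['k1']*(x*x+y*y); return c['fx']*x*s+c['cx'],c['fy']*y*s+c['cy']
E
python3 - <<'E'
from h import *
print(ctrl.tip_extent, ctrl.get_obs())
for n in ('scene','top','wrist'):
    c=shot(n,n+'0'); print(n,c['fx'],c['k1'],np.round(c['extrinsics'],3).tolist())
E
```

```text
0.022 {'time_s': 0.0, 'qpos': array([-1.21357763e+00,  3.00492239e-01,  1.52161423e+00, -2.29587781e-05,
        1.32069256e+00, -6.66189722e-02]), 'joint_vel': array([-1.48607872e-03, -2.59267583e-05,  1.84141349e-04,  2.11660920e-04,
        2.46387258e-04, -3.73786804e-04]), 'tau': array([ 2.29265161e-04, -5.31799507e+01, -3.52732408e+01,  7.08829612e-02,
        2.43914605e-02, -1.20249942e-04]), 'ee_pos': array([ 0.22608925, -0.50110821,  0.2268607 ]), 'eef_rot': array([-3.14038747e+00, -5.81201990e-05,  4.23843330e-01]), 'force': array([ 0.48276127,  0.30212707, -0.66693186]), 'moment': array([-0.0274429 , -0.02829744,  0.04080599]), 'grip_force': 0.0, 'grip_width': 0.09384444816102859}
scene 376.20571707635355 -0.08926764259536678 [[-0.877, 0.236, -0.417, 0.104], [-0.479, -0.398, 0.782, 0.819], [0.019, 0.886, 0.463, 0.524], [0.0, 0.0, 0.0, 1.0]]
top 457.0136760082863 -0.05614329315973624 [[-0.006, 0.996, -0.089, 0.424], [-1.0, -0.006, -0.004, 0.015], [-0.004, 0.089, 0.996, 0.949], [0.0, 0.0, 0.0, 1.0]]
wrist 275.15538052094087 -0.04987202304853681 [[0.412, 0.885, 0.219, 0.289], [-0.911, 0.399, 0.099, -0.473], [0.001, -0.24, 0.971, 0.384], [0.0, 0.0, 0.0, 1.0]]
```

View pics/top0.png

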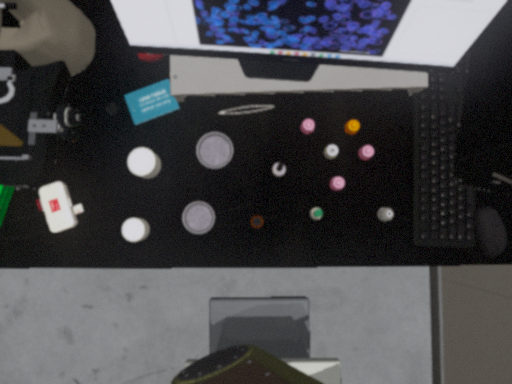

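View pics/scene0.png

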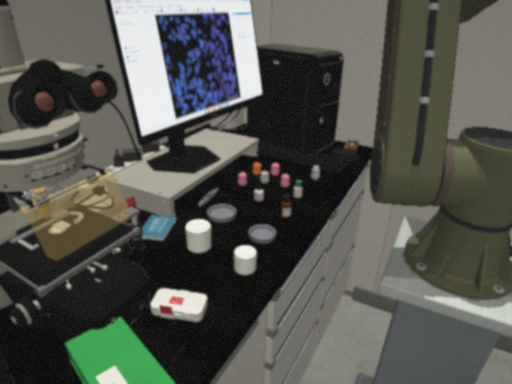

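The top view shows the large lid at (144,162), the small lid at (135,229), the large base at (214,150) and the small base at (198,217). Candidates for the objectives and bottles are at (279,169), (331,151), (316,213) and (386,214), with pink and orange look-alikes around them. I'll zoom in to tell these apart.

```bash
python3 - <<'E'
from h import *
a=cv2.imread('pics/top0.png')[100:240,240:410]; b=cv2.imread('pics/scene0.png')[150:250,180:340]
a=cv2.resize(a,(510,420),interpolation=cv2.INTER_CUBIC); b=cv2.resize(b,(800,500),interpolation=cv2.INTER_CUBIC)
cv2.imwrite('pics/z1.png',a);cv2.imwrite('pics/z2.png',b)
E
```

```text
(no output)
```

View pics/z1.png

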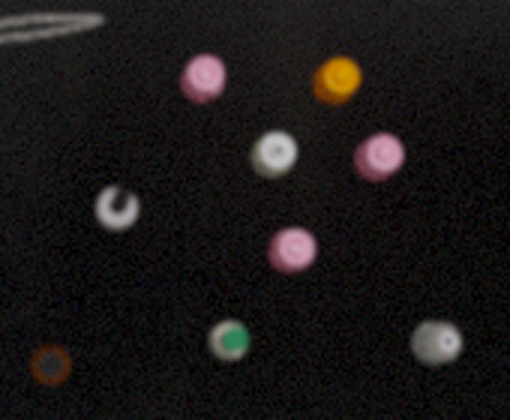

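View pics/z2.png

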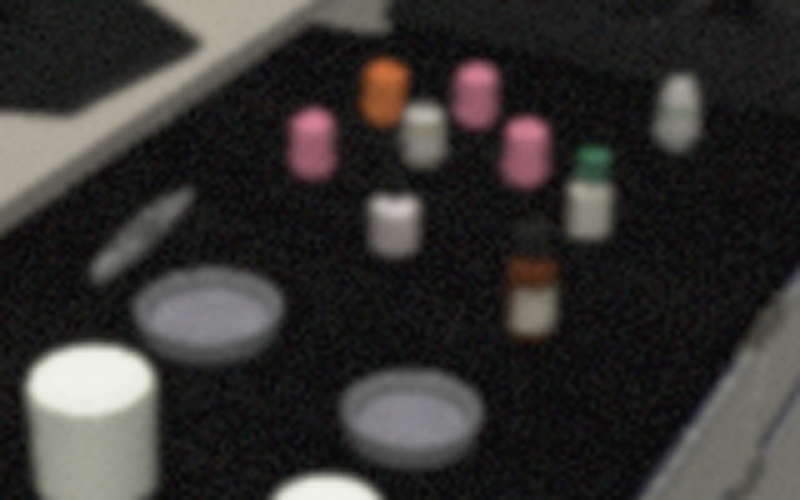

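The zooms identify the objects:
- The short objective is the pale barrel at top-view pixel (331,151), among the pink and orange look-alikes.
- The long objective is the cone at (386,214).
- Varnish, with its black cap, is at (279,169).
- Mountant, with its green cap, is at (316,213).
- The oil bottle is at (257,221).

Next I'll measure positions.

```bash
cat >> h.py <<'E'
def blob(img,u,v,r=22,thr=70):
    """centre of the min enclosing box of the blob nearest (u,v): mask by brightness"""
    m=(img.max(2)>thr).astype(np.uint8); u,v=int(u),int(v)
    w=np.zeros_like(m); cv2.circle(w,(u,v),r,1,-1); m&=w
    n,l,s,ce=cv2.connectedComponentsWithStats(m)
    i=1+np.argmax([s[k,4]-0.01*np.hypot(*(ce[k]-(u,v))) for k in range(1,n)])
    ct=max(cv2.findContours((l==i).astype(np.uint8),cv2.RETR_EXTERNAL,cv2.CHAIN_APPROX_NONE)[0],key=cv2.contourArea)
    M=cv2.moments(cv2.convexHull(ct)); return M['m10']/M['m00'],M['m01']/M['m00'],s[i][:5]
E
python3 - <<'E'
from h import *
T=shot('top');S=shot('scene')
ob={'short':(331,151,.019,14),'long':(386,214,.022,14),'mount':(316,213,.025,14),'oil':(257,221,.031,14),'varn':(279,169,.025,14),'pinkA':(308,126,.019,13),'pinkB':(367,152,.019,13),'pinkC':(337,183,.019,13),'orange':(352,126,.019,13),
'lidL':(144,162,.028,26),'lidS':(135,229,.022,24),'baseL':(214,150,.012,28),'baseS':(198,217,.012,26)}
for k,(u,v,z,r) in ob.items():
    t=60 if 'base' not in k else 50
    a=blob(T['pixels'],u,v,r,t); p=onz(T,a[0],a[1],z)
    us,vs=pix(S,p)
    try:
        b=blob(S['pixels'],us,vs,26 if 'lid' in k or 'base' in k else 10,t); q=onz(S,b[0],b[1],z); print(k,np.round(p,4),a[2],np.round(q,4),b[2])
    except Exception as e: print(k,np.round(p,4),a[2],us,vs)
E
```

```text
short [ 0.5787 -0.1442  0.019 ] [324 143  15  16 195] [ 0.5866 -0.1577  0.019 ] [255 167  19  17 175]
long [ 0.4485 -0.2513  0.022 ] [377 207  17  14 195] [ 0.4497 -0.2522  0.022 ] [310 164  10  17 123]
mount [ 0.4507 -0.11    0.025 ] [310 207  13  13 142] [ 0.4504 -0.1071  0.025 ] [293 179  10  19 151]
oil [0.4346 0.0103 0.031 ] [251 216  12  12  54] [0.4282 0.0245 0.031 ] [282 202  10  14 113]
varn [ 0.5405 -0.0352  0.025 ] [272 162  15  15 147] [ 0.5333 -0.0187  0.025 ] [253 188  12  14 127]
pinkA [ 0.6312 -0.0966  0.019 ] [300 118  16  17 208] [ 0.6325 -0.0973  0.019 ] [237 171  11  15 135]
pinkB [ 0.5761 -0.2164  0.019 ] [358 144  17  17 214] [ 0.5792 -0.209   0.019 ] [266 162  14  14 139]
pinkC [ 0.5122 -0.1551  0.019 ] [329 176  17  15 201] [ 0.5129 -0.1528  0.019 ] [280 173  10  15 135]
orange [ 0.6296 -0.1887  0.019 ] [344 119  17  16 216] [ 0.6238 -0.1859  0.019 ] [252 161  14  16 149]
lidL [0.556  0.2406 0.028 ] [126 146  36  33 911] [0.5566 0.2377 0.028 ] [184 218  28  36 853]
lidS [0.4198 0.258  0.022 ] [120 217  30  26 624] [0.4215 0.2547 0.022 ] [233 244  25  32 671]
baseL [0.5833 0.0972 0.012 ] [ 195  131   39   39 1199] [0.5812 0.1009 0.012 ] [206 203  31  20 476]
baseS [0.4441 0.1299 0.012 ] [181 200  35  35 946] [0.4429 0.1338 0.012 ] [248 224  29  20 459]
```

View pics/wrist0.png

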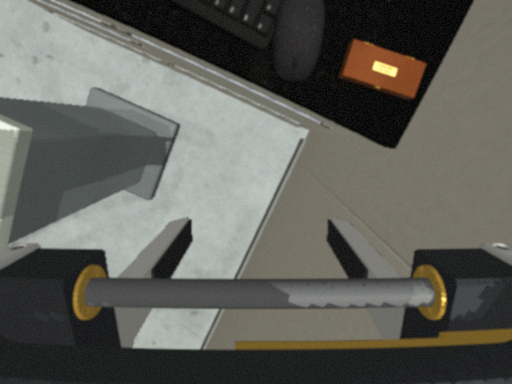

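The wrist view shows only the cart and the fingers, with the camera on the tool +x side. I'll keep the current yaw of 0.424 throughout, because at the short objective its finger line falls in the gap between the look-alikes.

```bash
cat >> h.py <<'E'
from scipy.spatial.transform import Rotation as Ro
def togo(P):
    o=ctrl.get_obs(); R=Ro.from_euler('xyz',o['eef_rot']).as_matrix()
    d=R.T@(np.array(P)-o['ee_pos']); r=Ro.from_matrix(R.T@Ro.from_euler('xyz',[np.pi,0,o['eef_rot'][2]]).as_matrix()).as_rotvec()
    print('go',np.round(d,4),'tilt',np.round(r,4),'now',np.round(o['ee_pos'],4),'t',round(o['time_s'],2)); return d
E
python3 - <<'E'
from h import *
T=shot('top')
for u,v in [(250,60),(330,70),(175,55)]:
    for z in (.1,.2,.3): print(u,v,z,np.round(onz(T,u,v,z),3))
togo((.5787,-.1442,.227))
c=shot('wrist'); o=ctrl.get_obs()['ee_pos']
for dz in (.1,.15,.2): print(dz,pix(c,o-[0,0,dz]))
E
```

```text
250 60 0.1 [0.742 0.021 0.1  ]
250 60 0.2 [0.705 0.02  0.2  ]
250 60 0.3 [0.667 0.02  0.3  ]
330 70 0.1 [ 0.722 -0.132  0.1  ]
330 70 0.2 [ 0.687 -0.115  0.2  ]
330 70 0.3 [ 0.652 -0.097  0.3  ]
175 55 0.1 [0.754 0.166 0.1  ]
175 55 0.2 [0.715 0.148 0.2  ]
175 55 0.3 [0.676 0.13  0.3  ]
go [ 4.682e-01 -1.805e-01  4.000e-04] tilt [-0.0003 -0.      0.    ] now [ 0.2262 -0.5013  0.2273] t 0.3
0.1 (np.float64(258.7675568522928), np.float64(199.63139644625824))
0.15 (np.float64(258.78541250719496), np.float64(188.34844456243))
0.2 (np.float64(258.79853562044616), np.float64(180.08642065653655))
```

```bash
python3 - <<'E'
from h import *
T=shot('top');S=shot('scene')
def tri(a,b):
    o1,d1=ray(T,*a);o2,d2=ray(S,*b)
    s=np.linalg.lstsq(np.c_[d1,-d2],o2-o1,rcond=None)[0]; p,q=o1+d1*s[0],o2+d2*s[1]; print(np.round(p,3),np.round(q,3))
tri((133,46),(138,138)); tri((455,67),(263,95)); tri((172,95),(150,210)); 
E
```

```text
[0.722 0.214 0.224] [0.73  0.22  0.228]
[ 0.682 -0.316  0.229] [ 0.68  -0.317  0.229]
[0.7   0.186 0.014] [0.732 0.208 0.028]
```

Emit:
pendant:
  offsets: "0.04,-0.016,0,0,0,0;0.04,-0.016,0,0,0,0;0.04,-0.016,0,0,0,0;0.04,-0.016,0,0,0,0;0.04,-0.016,0,0,0,0;0.04,-0.016,0,0,0,0;0.04,-0.016,0.01,0,0,0;0.04,-0.016,0.02,0,0,0;0.04,-0.016,0.02,0,0,0;0,0,0,0,0,0"
  aperture: 0.044
  clamp_n: 10

```text
time_s: 1.45
ee_pos: [0.4965, -0.2183, 0.1748]
eef_rot: [-3.138, 0.002, 0.428]
force: [-0.5, 1.0, 0.8]
grip_width: 0.044
grip_force: 0.0
```

The monitor's lower edge is at z≈0.226 and x≈0.68–0.72, so it stays clear as long as I work low. Next is a wrist look.

```bash
python3 - <<'E'
from h import *
c=shot('wrist','w1')
for n,p in dict(short=(.5787,-.1442,.019),long=(.4485,-.2513,.022),pinkC=(.512,-.155,.019)).items(): print(n,np.round(pix(c,p)))
E
```

```text
short [228.  91.]
long [268. 234.]
pinkC [214. 152.]
```

View pics/w1.png

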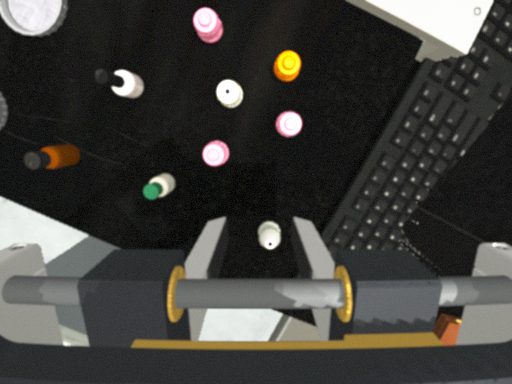

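The wrist view shows the short objective at about (230,94) and the long one at (269,235), both close to where I predicted. I'll measure them from here.

```bash
python3 - <<'E'
from h import *
c=shot('wrist')
for n,u,v,z in (('short',230,94,.019),('long',269,235,.021)):
    a=blob(c['pixels'],u,v,20,90); p=onz(c,a[0],a[1],z); print(n,np.round(a[:2],1),a[2],np.round(p,4))
    if n=='short': ps=p
togo((ps[0],ps[1],.12))
E
```

```text
short [227.7  91.8] [214  78  28  29 625] [ 0.5775 -0.1457  0.019 ]
long [267.9 233. ] [257 219  23  29 541] [ 0.4485 -0.2536  0.021 ]
go [ 0.1063 -0.0351  0.0571] tilt [-0.0006  0.0006 -0.    ] now [ 0.4952 -0.2216  0.1772] t 1.55
```

Emit:
pendant:
  offsets: "0.036,-0.012,0.015,0,0,0;0.036,-0.012,0.015,0,0,0;0.034,-0.011,0.015,0,0,0;0,0,0.012,0,0,0;0,0,0,0,0,0;0,0,0,0,0,0"

```text
time_s: 2.15
ee_pos: [0.5768, -0.148, 0.1213]
eef_rot: [3.141, -0.0, 0.422]
force: [-0.3, 0.1, 0.3]
grip_width: 0.044
grip_force: 0.0
```

```bash
python3 - <<'E'
from h import *
c=shot('wrist'); u,v=pix(c,(.578,-.145,.019))
a=blob(c['pixels'],u,v,28,90); p=onz(c,a[0],a[1],.019); print(u,v,a,p)
togo((p[0],p[1],.032))
E
```

```text
256.3302888213803 196.7089181798688 (256.40836408364083, 197.31734317343174, array([243, 182,  28,  32, 686], dtype=int32)) [ 0.57747363 -0.14531826  0.019     ]
go [ 0.0015 -0.0023  0.0896] tilt [ 0.001  -0.0009 -0.    ] now [ 0.577  -0.148   0.1216] t 2.2
```

Emit:
pendant:
  offsets: "0.0015,-0.0023,0.02,0,0,0;0,0,0.03,0,0,0;0,0,0.02,0,0,0;0,0,0.015,0,0,0;0,0,0.004,0,0,0;0,0,0,0,0,0;0,0,0,0,0,0"

```text
time_s: 2.9
ee_pos: [0.5783, -0.1442, 0.0327]
eef_rot: [3.14, -0.001, 0.424]
force: [0.4, -0.8, -0.1]
grip_width: 0.0439
grip_force: 0.0
```

Emit:
pendant:
  offsets: "0,0,0,0,0,0;0,0,0,0,0,0;0,0,0,0,0,0;0,0,0,0,0,0;0,0,0,0,0,0"
  aperture: 0.015
  clamp_n: 15

```text
time_s: 3.4
ee_pos: [0.578, -0.1439, 0.0319]
eef_rot: [3.141, -0.0, 0.424]
force: [-0.7, -0.0, 4.5]
grip_width: 0.0244
grip_force: 15.0
```

Emit:
pendant:
  offsets: "0,0,-0.01,0,0,0;0,0,-0.02,0,0,0;0,0,-0.03,0,0,0;0,0,-0.03,0,0,0;0,0,0,0,0,0;0,0,0,0,0,0"

```text
time_s: 4.0
ee_pos: [0.5777, -0.1438, 0.1217]
eef_rot: [3.141, -0.0, 0.424]
force: [-0.2, -0.6, -1.9]
grip_width: 0.0244
grip_force: 15.0
```

```bash
python3 - <<'E'
from h import *
togo((.4440,.1310,.122)); print(ctrl.get_obs()['force'],ctrl.get_obs()['grip_width'])
E
```

```text
go [-0.0089 -0.3054 -0.0004] tilt [ 0.0002 -0.0004 -0.    ] now [ 0.5777 -0.1438  0.1217] t 4.0
[-0.19449267 -0.60825414 -1.88240483] 0.024388392455238012
```

Emit:
pendant:
  offsets: "-0.001,-0.02,0,0,0,0;-0.001,-0.035,0,0,0,0;-0.001,-0.035,0,0,0,0;-0.001,-0.035,0,0,0,0;-0.001,-0.035,0,0,0,0;-0.001,-0.035,0,0,0,0;-0.001,-0.03,0,0,0,0;-0.001,-0.02,0,0,0,0;0,0,0,0,0,0;0,0,0,0,0,0"

```text
time_s: 5.0
ee_pos: [0.4695, 0.076, 0.1207]
eef_rot: [-3.141, 0.001, 0.425]
force: [-0.5, -0.1, -2.0]
grip_width: 0.0246
grip_force: 15.0
```

```bash
python3 - <<'E'
from h import *
c=shot('wrist','w2'); print(pix(c,(.444,.131,.014)),pix(c,(.5833,.098,.014)),pix(c,(.42,.257,.044))); togo((.4440,.1310,.122))
E
```

```text
(np.float64(197.68697679652175), np.float64(198.2697294192707)) (np.float64(288.611631524992), np.float64(76.3925817638503)) (np.float64(49.28269568240253), np.float64(173.93967531894464))
go [-0.0007 -0.061  -0.0011] tilt [-0.0003  0.0011 -0.    ] now [0.4697 0.0757 0.1208] t 5.05
```

View pics/w2.png

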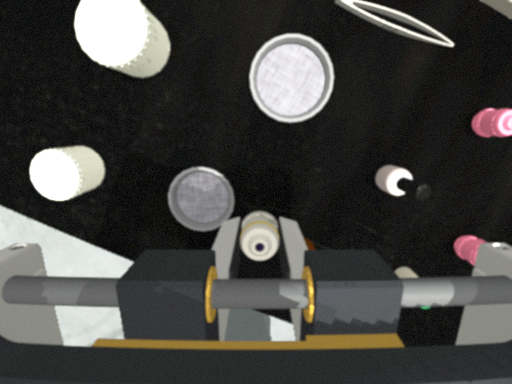

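The short objective is held upright at (258,240). Base S's rim spans about (168–235, 166–231), base L's centre is at about (291,78), and both lids are visible. I'll fit the rims.

```bash
python3 - <<'E'
from h import *
c=shot('wrist')
def rim(u,v,r,thr,umax=999):
    m=(c['pixels'].max(2)>thr).astype(np.uint8); w=np.zeros_like(m); cv2.circle(w,(u,v),r,1,-1); m=cv2.morphologyEx(m&w,cv2.MORPH_OPEN,np.ones((3,3)))
    ct=max(cv2.findContours(m,cv2.RETR_EXTERNAL,cv2.CHAIN_APPROX_NONE)[0],key=cv2.contourArea)[:,0]
    ct=cv2.convexHull(ct)[:,0]; ct=ct[ct[:,0]<umax]
    return cv2.fitEllipse(ct.astype(np.float32))
for t in (50,70):
    for n,a in (('S',(201,198,38,t,226)),('L',(291,78,48,t))):
        e=rim(*a); print(t,n,e,np.round(onz(c,*e[0],.012),4))
togo((.4440,.1310,.122))
E
```

```text
50 S ((202.11111450195312, 199.23385620117188), (65.01744842529297, 73.21585083007812), 114.80024719238281) [0.4445 0.1264 0.012 ]
50 L ((290.4825744628906, 77.57124328613281), (86.78741455078125, 91.54894256591797), 9.247157096862793) [0.5838 0.0955 0.012 ]
70 S ((202.52967834472656, 199.22837829589844), (64.37239074707031, 73.43553161621094), 113.30709075927734) [0.4447 0.1261 0.012 ]
70 L ((290.4786682128906, 77.60429382324219), (85.99516296386719, 90.86017608642578), 8.700851440429688) [0.5838 0.0955 0.012 ]
go [-0.0008 -0.0612 -0.001 ] tilt [-0.0002  0.0008 -0.    ] now [0.4699 0.0755 0.121 ] t 5.1
```

Emit:
pendant:
  offsets: "-0.0005,-0.02,0,0,0,0;-0.0005,-0.02,0,0,0,0;-0.0005,-0.0188,0,0,0,0;0,0,0,0,0,0;0,0,0.02,0,0,0;0,0,0.02,0,0,0;0,0,0.02,0,0,0;0,0,0.01,0,0,0;0,0,0.005,0,0,0;0,0,0,0,0,0"

```text
time_s: 6.1
ee_pos: [0.4443, 0.1288, 0.0463]
eef_rot: [-3.142, 0.001, 0.423]
force: [-0.1, -0.1, -1.9]
grip_width: 0.0242
grip_force: 15.0
```

```bash
python3 - <<'E'
from h import *
c=shot('wrist','w3'); togo((.4443,.1285,.037))
E
```

```text
go [-0.0004  0.0003  0.0098] tilt [ 0.0001 -0.0003 -0.    ] now [0.4446 0.1289 0.0468] t 6.15
```

View pics/w3.png

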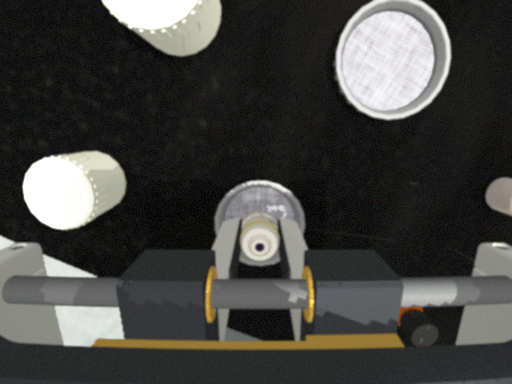

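The wrist view shows the objective between the fingers at (259,240), centred over base S, whose rim spans u 215–305. Now I'll set it down slowly.

Emit:
pendant:
  offsets: "0,0,0.003,0,0,0;0,0,0.002,0,0,0;0,0,0.002,0,0,0;0,0,0.001,0,0,0;0,0,0.001,0,0,0;0,0,0,0,0,0;0,0,0,0,0,0"

```text
time_s: 6.85
ee_pos: [0.4442, 0.1292, 0.0375]
eef_rot: [-3.142, -0.0, 0.424]
force: [0.7, -0.3, -1.8]
grip_width: 0.0245
grip_force: 15.0
```

Emit:
pendant:
  offsets: "0,0,0.0005,0,0,0;0,0,0,0,0,0"

```text
time_s: 7.05
ee_pos: [0.4441, 0.1292, 0.0369]
eef_rot: [3.142, 0.0, 0.424]
force: [-0.4, -0.6, -0.4]
grip_width: 0.0243
grip_force: 15.0
```

Emit:
pendant:
  offsets: "0,0,0.0005,0,0,0;0,0,0,0,0,0"

```text
time_s: 7.25
ee_pos: [0.4443, 0.1292, 0.0368]
eef_rot: [3.142, -0.0, 0.424]
force: [-2.3, -0.8, 4.9]
grip_width: 0.0246
grip_force: 15.0
```

Contact is felt, so I'll release with a small opening and lift.

Emit:
pendant:
  offsets: "0,0,0,0,0,0;0,0,0,0,0,0;0,0,0,0,0,0;0,0,0,0,0,0"
  aperture: 0.033

```text
time_s: 7.65
ee_pos: [0.4442, 0.1292, 0.0364]
eef_rot: [3.142, 0.0, 0.424]
force: [0.1, 0.3, 0.4]
grip_width: 0.0329
grip_force: 0.0
```

Emit:
pendant:
  offsets: "0,0,-0.01,0,0,0;0,0,-0.02,0,0,0;0,0,-0.03,0,0,0;0,0,-0.03,0,0,0;0,0,0,0,0,0;0,0,0,0,0,0"

```text
time_s: 8.25
ee_pos: [0.4443, 0.1292, 0.1271]
eef_rot: [3.141, -0.001, 0.424]
force: [0.3, 0.5, -0.4]
grip_width: 0.0332
grip_force: 0.0
```

```bash
python3 - <<'E'
from h import *
c=shot('wrist','w4'); togo((.4485,-.2525,.125))
E
```

```text
go [-0.1527  0.3498  0.0013] tilt [-0.0001  0.0002 -0.    ] now [0.4439 0.1291 0.1263] t 8.3
```

View pics/w4.png

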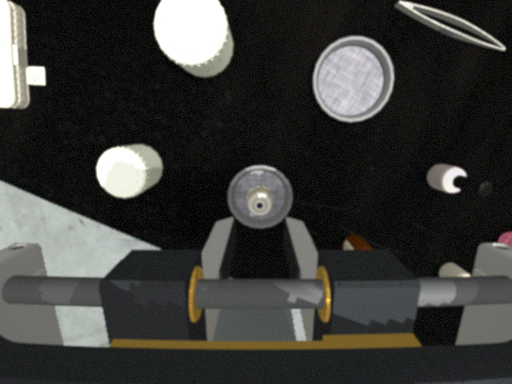

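The short objective stands upright inside base S at about (259,203). Now I'll fit the fully visible rims, then go to the long one.

```bash
cat >> h.py <<'E'
def rim(c,u,v,r,thr=60,z=.012):
    m=(c['pixels'].max(2)>thr).astype(np.uint8); w=np.zeros_like(m); cv2.circle(w,(u,v),r,1,-1); m=cv2.morphologyEx(m&w,cv2.MORPH_OPEN,np.ones((3,3)))
    ct=max(cv2.findContours(m,cv2.RETR_EXTERNAL,cv2.CHAIN_APPROX_NONE)[0],key=cv2.contourArea)
    e=cv2.fitEllipse(cv2.convexHull(ct)); print(np.round(e[0]+e[1],1),np.round(onz(c,*e[0],z),4))
E
python3 - <<'E'
from h import *
c=shot('wrist')
rim(c,260,196,36);rim(c,353,79,45)
E
```

```text
[260.1 195.9  64.5  66.3] [0.4445 0.1279 0.012 ]
[353.4  77.8  82.6  88.3] [0.5837 0.0954 0.012 ]
```

Emit:
pendant:
  offsets: "-0.01,0.02,0,0,0,0;-0.017,0.04,0,0,0,0;-0.018,0.04,0,0,0,0;-0.018,0.04,0,0,0,0;-0.018,0.04,0,0,0,0;-0.018,0.04,0,0,0,0;-0.018,0.04,0,0,0,0;-0.018,0.04,0,0,0,0;-0.018,0.05,0,0,0,0;0,0,0,0,0,0"
  aperture: 0.044

```text
time_s: 9.35
ee_pos: [0.4477, -0.2539, 0.1253]
eef_rot: [-3.141, 0.001, 0.42]
force: [0.6, 0.5, -0.0]
grip_width: 0.0439
grip_force: 0.0
```

```bash
python3 - <<'E'
from h import *
c=shot('wrist'); u,v=pix(c,(.4485,-.2525,.02))
for t in (80,110):
    a=blob(c['pixels'],u,v,28,t); p=onz(c,a[0],a[1],.02); print(u,v,a,p)
togo((p[0],p[1],.026))
E
```

```text
257.8118510855578 196.901683239096 (258.1566042100393, 197.6268794818413, array([244, 182,  29,  32, 748], dtype=int32)) [ 0.44796508 -0.25310931  0.02      ]
257.8118510855578 196.901683239096 (258.0885952031326, 197.6847772883015, array([245, 182,  27,  32, 708], dtype=int32)) [ 0.44788404 -0.25307214  0.02      ]
go [-0.0003  0.0018  0.0991] tilt [-0.0018  0.0012 -0.    ] now [ 0.4476 -0.2514  0.1251] t 9.4
```

Emit:
pendant:
  offsets: "0,0.0018,0.02,0,0,0;0,0,0.03,0,0,0;0,0,0.025,0,0,0;0,0,0.015,0,0,0;0,0,0.008,0,0,0;0,0,0,0,0,0;0,0,0,0,0,0"

```text
time_s: 10.1
ee_pos: [0.4494, -0.251, 0.0289]
eef_rot: [3.141, -0.0, 0.424]
force: [-0.2, -0.5, -0.7]
grip_width: 0.0443
grip_force: 0.0
```

Emit:
pendant:
  offsets: "0,0,0,0,0,0;0,0,0,0,0,0;0,0,0,0,0,0;0,0,0,0,0,0;0,0,0,0,0,0"
  aperture: 0.015
  clamp_n: 15

```text
time_s: 10.6
ee_pos: [0.4493, -0.2514, 0.0289]
eef_rot: [3.141, -0.0, 0.424]
force: [-0.2, 1.8, 6.2]
grip_width: 0.0245
grip_force: 15.1
```

Emit:
pendant:
  offsets: "0,0,-0.01,0,0,0;0,0,-0.02,0,0,0;0,0,-0.03,0,0,0;0,0,-0.03,0,0,0;0,0,0,0,0,0;0,0,0,0,0,0"

```text
time_s: 11.2
ee_pos: [0.4491, -0.2513, 0.1188]
eef_rot: [3.141, -0.0, 0.424]
force: [0.2, -0.4, -1.7]
grip_width: 0.0244
grip_force: 15.0
```

```bash
python3 - <<'E'
from h import *
togo((.5838,.0965,.117))
E
```

```text
go [ 0.2658 -0.2616  0.0017] tilt [ 0.0007 -0.0004 -0.    ] now [ 0.4491 -0.2513  0.1188] t 11.2
```

Emit:
pendant:
  offsets: "0.02,-0.02,0,0,0,0;0.03,-0.03,0,0,0,0;0.03,-0.03,0,0,0,0;0.03,-0.03,0,0,0,0;0.03,-0.03,0,0,0,0;0.03,-0.03,0,0,0,0;0.03,-0.03,0,0,0,0;0.03,-0.03,0,0,0,0;0.025,-0.02,0,0,0,0;0.01,-0.012,0,0,0,0"

```text
time_s: 12.2
ee_pos: [0.5829, 0.0987, 0.1168]
eef_rot: [-3.141, 0.002, 0.426]
force: [0.6, -0.2, -0.9]
grip_width: 0.0239
grip_force: 15.0
```

Emit:
pendant:
  offsets: "0,0,0,0,0,0;0,0,0.02,0,0,0;0,0,0.02,0,0,0;0,0,0.02,0,0,0;0,0,0.01,0,0,0;0,0,0.003,0,0,0;0,0,0,0,0,0"

```text
time_s: 12.9
ee_pos: [0.5829, 0.0959, 0.0456]
eef_rot: [-3.142, 0.0, 0.423]
force: [0.2, 0.3, -1.1]
grip_width: 0.0244
grip_force: 15.0
```

```bash
python3 - <<'E'
from h import *
c=shot('wrist','w5');togo((.5837,.0962,.034))
E
```

```text
go [0.0005 0.0001 0.0121] tilt [ 0.0003 -0.0007 -0.    ] now [0.5832 0.0961 0.0461] t 12.95
```

View pics/w5.png

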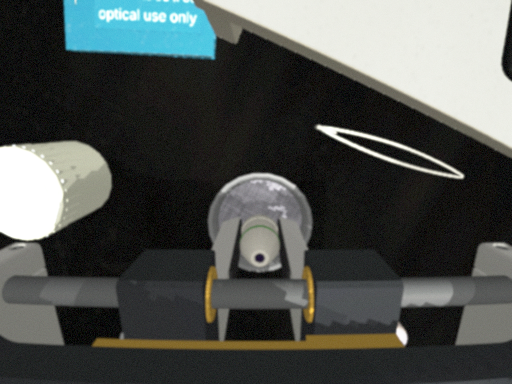

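The long objective is held upright at about (259,245), centred over base L, whose rim spans u 208–312. I'll lower it.

Emit:
pendant:
  offsets: "0,0,0.005,0,0,0;0,0,0.003,0,0,0;0,0,0.002,0,0,0;0,0,0.001,0,0,0;0,0,0,0,0,0;0,0,0,0,0,0"

```text
time_s: 13.55
ee_pos: [0.583, 0.0965, 0.0345]
eef_rot: [3.142, -0.0, 0.424]
force: [0.0, -0.4, -1.8]
grip_width: 0.0247
grip_force: 15.0
```

Emit:
pendant:
  offsets: "0,0,0.0006,0,0,0;0,0,0,0,0,0"

```text
time_s: 13.75
ee_pos: [0.5831, 0.0966, 0.034]
eef_rot: [3.141, -0.0, 0.424]
force: [0.4, -0.2, -1.0]
grip_width: 0.0242
grip_force: 15.0
```

Emit:
pendant:
  offsets: "0,0,0.0006,0,0,0;0,0,0,0,0,0"

```text
time_s: 13.95
ee_pos: [0.5832, 0.0965, 0.0339]
eef_rot: [3.141, -0.001, 0.424]
force: [-2.3, 0.3, 7.0]
grip_width: 0.0246
grip_force: 15.1
```

Emit:
pendant:
  offsets: "0,0,0,0,0,0;0,0,0,0,0,0;0,0,0,0,0,0;0,0,0,0,0,0"
  aperture: 0.033

```text
time_s: 14.35
ee_pos: [0.5829, 0.0965, 0.0331]
eef_rot: [-3.142, 0.0, 0.424]
force: [-0.5, -0.5, -0.4]
grip_width: 0.033
grip_force: 0.0
```

Emit:
pendant:
  offsets: "0,0,-0.01,0,0,0;0,0,-0.02,0,0,0;0,0,-0.03,0,0,0;0,0,-0.03,0,0,0;0,0,-0.01,0,0,0;0,0,0,0,0,0;0,0,0,0,0,0"

```text
time_s: 15.05
ee_pos: [0.5825, 0.0965, 0.1322]
eef_rot: [-3.141, 0.001, 0.424]
force: [-0.0, -0.0, -1.0]
grip_width: 0.033
grip_force: 0.0
```

```bash
python3 - <<'E'
from h import *
c=shot('wrist','w6');u,v=pix(c,(.5835,.0962,.014));rim(c,int(u),int(v),48);togo((.42,.257,.13))
E
```

```text
[259.7 203.4  80.5  92.8] [0.5741 0.0916 0.012 ]
go [-0.0819 -0.2131  0.0021] tilt [-0.0007  0.0021 -0.    ] now [0.5823 0.0965 0.1318] t 15.1
```

View pics/w6.png

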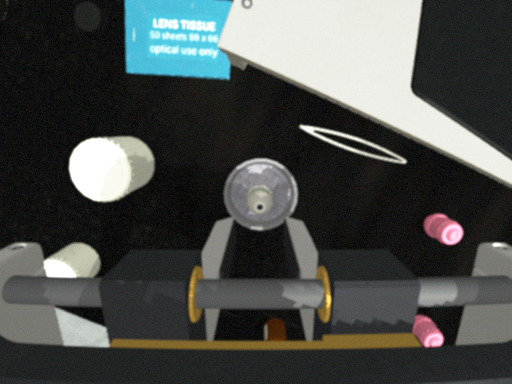

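The long objective stands upright in base L at about (260,204), with the rim centred at about (261,194). I'll go to the small lid next.

```bash
python3 - <<'E'
from h import *
c=shot('wrist');rim(c,261,194,39,80)
E
```

```text
[260.9 194.   73.2  75.1] [0.5836 0.0947 0.012 ]
```

Emit:
pendant:
  offsets: "-0.01,-0.03,0,0,0,0;-0.013,-0.035,0,0,0,0;-0.014,-0.035,0,0,0,0;-0.014,-0.035,0,0,0,0;-0.014,-0.035,0,0,0,0;-0.012,-0.03,0,0,0,0;-0.005,-0.013,0,0,0,0;0,0,0,0,0,0;0,0,0,0,0,0"
  aperture: 0.08

```text
time_s: 16.05
ee_pos: [0.4211, 0.2565, 0.1329]
eef_rot: [3.141, 0.0, 0.424]
force: [-0.0, 0.1, -1.0]
grip_width: 0.08
grip_force: 0.0
```

```bash
python3 - <<'E'
from h import *
c=shot('wrist','w7');print(pix(c,(.42,.257,.0445)));togo((.42,.257,.13))
E
```

```text
(np.float64(257.6711541471197), np.float64(203.669468114637))
go [-0.0009 -0.0012  0.003 ] tilt [0.0002 0.0003 0.    ] now [0.4214 0.2562 0.133 ] t 16.1
```

View pics/w7.png

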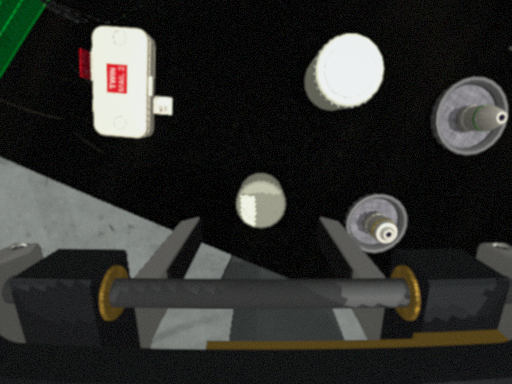

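The small lid is directly below, at about (261,201), partly in the gripper's shadow. The large lid is at (347,72), and both objectives are standing in their bases.

```bash
python3 - <<'E'
from h import *
c=shot('wrist')
for t in (60,90):
    a=blob(c['pixels'],261,201,34,t); p=onz(c,a[0],a[1],.024); print(np.round(a[:2],1),a[2],np.round(p,4))
b=blob(c['pixels'],345,72,45,60); print(np.round(b[:2],1),np.round(onz(c,b[0],b[1],.03),4))
togo((p[0],p[1],.041))
E
```

```text
[260.  200.8] [ 235  173   51   56 2193] [0.4185 0.2535 0.024 ]
[260.  200.9] [ 236  174   49   54 2079] [0.4184 0.2535 0.024 ]
[344.2  72.4] [0.5584 0.2346 0.03  ]
go [-0.0038  0.0011  0.092 ] tilt [0.0001 0.0003 0.    ] now [0.4214 0.2561 0.133 ] t 16.15
```

```bash
python3 - <<'E'
from h import *
c=shot('wrist'); tx=np.array([.9115,.4113,0]); ty=np.array([.4113,-.9115,0])
print('near',onz(c,260.3,228,.0445)+.023*tx,'far',onz(c,260.3,173.5,0)-.023*tx)
print('L/R',onz(c,235.5,203,.0445)+.023*ty, onz(c,286,203,.0445)-.023*ty)
E
```

```text
near [0.4203774  0.25405637 0.0445    ] far [0.41932955 0.25331815 0.        ]
L/R [0.42187522 0.25468576 0.0445    ] [0.42212711 0.25397105 0.0445    ]
```

Emit:
pendant:
  offsets: "-0.0024,0.0014,0.01,0,0,0;0,0,0.03,0,0,0;0,0,0.025,0,0,0;0,0,0.02,0,0,0;0,0,0.008,0,0,0;0,0,0,0,0,0;0,0,0,0,0,0"

```text
time_s: 16.9
ee_pos: [0.4194, 0.2547, 0.0408]
eef_rot: [-3.142, -0.001, 0.423]
force: [0.6, 0.2, 0.7]
grip_width: 0.08
grip_force: 0.0
```

Emit:
pendant:
  offsets: "0,0,0,0,0,0;0,0,0,0,0,0;0,0,0,0,0,0;0,0,0,0,0,0;0,0,0,0,0,0;0,0,0,0,0,0;0,0,0,0,0,0"
  aperture: 0.035
  clamp_n: 10

```text
time_s: 17.6
ee_pos: [0.4191, 0.2548, 0.0403]
eef_rot: [-3.142, -0.0, 0.424]
force: [0.1, 0.1, 1.2]
grip_width: 0.0462
grip_force: 10.0
```

Emit:
pendant:
  offsets: "0,0,-0.01,0,0,0;0,0,-0.03,0,0,0;0,0,-0.03,0,0,0;0,0,-0.01,0,0,0;0,0,0,0,0,0"

```text
time_s: 18.1
ee_pos: [0.4195, 0.2549, 0.1215]
eef_rot: [-3.141, -0.003, 0.424]
force: [0.1, 0.1, -0.8]
grip_width: 0.046
grip_force: 10.0
```

```bash
python3 - <<'E'
from h import *
togo((.4442,.129,.12))
E
```

```text
go [-0.0293  0.125   0.0014] tilt [-0.0001 -0.0027  0.    ] now [0.4195 0.2549 0.1215] t 18.1
```

Emit:
pendant:
  offsets: "-0.005,0.02,0,0,0,0;-0.008,0.035,0,0,0,0;-0.008,0.035,0,0,0,0;-0.005,0.025,0,0,0,0;-0.0033,0.01,0,0,0,0;0,0,0,0,0,0;0,0,0.02,0,0,0;0,0,0,0,0,0;0,0,0,0,0,0"

```text
time_s: 19.0
ee_pos: [0.4433, 0.1295, 0.1001]
eef_rot: [-3.141, 0.001, 0.425]
force: [1.3, -0.0, -0.8]
grip_width: 0.0461
grip_force: 10.0
```

```bash
python3 - <<'E'
from h import *
c=shot('wrist','w8'); togo((.4442,.129,.0455))
E
```

```text
go [0.0004 0.0006 0.055 ] tilt [-0.0001  0.0002 -0.    ] now [0.4436 0.1294 0.1005] t 19.05
```

View pics/w8.png

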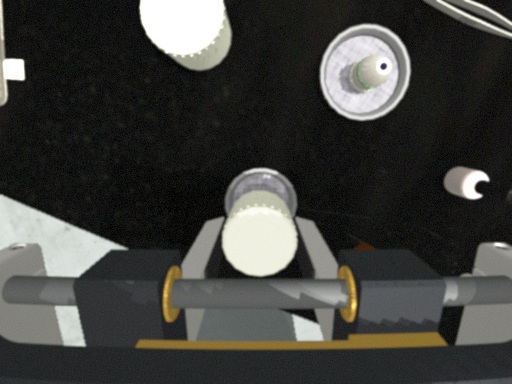

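The lid is held level at about (260,240) and lined up with base S at u≈260. I'll descend.

Emit:
pendant:
  offsets: "0.0004,0.0005,0.01,0,0,0;0,0,0.015,0,0,0;0,0,0.01,0,0,0;0,0,0.005,0,0,0;0,0,0.004,0,0,0;0,0,0.003,0,0,0;0,0,0.002,0,0,0;0,0,0.001,0,0,0;0,0,0,0,0,0;0,0,0,0,0,0"

```text
time_s: 20.05
ee_pos: [0.4444, 0.1284, 0.0504]
eef_rot: [3.142, -0.0, 0.424]
force: [-0.5, 0.3, -0.3]
grip_width: 0.0462
grip_force: 10.0
```

Emit:
pendant:
  offsets: "0,0,0.002,0,0,0;0,0,0.001,0,0,0;0,0,0.0005,0,0,0;0,0,0,0,0,0;0,0,0,0,0,0"

```text
time_s: 20.55
ee_pos: [0.4443, 0.1284, 0.0468]
eef_rot: [3.142, -0.0, 0.424]
force: [0.4, 0.5, -0.1]
grip_width: 0.0463
grip_force: 10.0
```

Emit:
pendant:
  offsets: "0,0,0.001,0,0,0;0,0,0,0,0,0;0,0,0,0,0,0"

```text
time_s: 20.85
ee_pos: [0.4443, 0.1284, 0.0457]
eef_rot: [3.142, 0.0, 0.424]
force: [-0.4, 0.4, 0.2]
grip_width: 0.0463
grip_force: 10.0
```

Emit:
pendant:
  offsets: "0,0,0.0006,0,0,0;0,0,0,0,0,0;0,0,0,0,0,0"

```text
time_s: 21.15
ee_pos: [0.4443, 0.1284, 0.0452]
eef_rot: [3.142, -0.0, 0.424]
force: [0.0, -0.7, 1.0]
grip_width: 0.0463
grip_force: 10.0
```

Emit:
pendant:
  offsets: "0,0,0.0008,0,0,0;0,0,0,0,0,0;0,0,0,0,0,0"

```text
time_s: 21.45
ee_pos: [0.4445, 0.1285, 0.0447]
eef_rot: [3.141, -0.001, 0.424]
force: [-0.1, 0.4, 6.0]
grip_width: 0.0464
grip_force: 10.0
```

It's seated on the floor of the base. I'll release, lift and move to the large lid.

Emit:
pendant:
  offsets: "0,0,0,0,0,0;0,0,0,0,0,0;0,0,0,0,0,0;0,0,0,0,0,0"
  aperture: 0.058

```text
time_s: 21.85
ee_pos: [0.4442, 0.1284, 0.0442]
eef_rot: [-3.142, 0.0, 0.424]
force: [0.3, -0.5, 1.5]
grip_width: 0.0577
grip_force: 0.0
```

Emit:
pendant:
  offsets: "0,0,-0.01,0,0,0;0,0,-0.03,0,0,0;0,0,-0.03,0,0,0;0,0,-0.02,0,0,0;0,0,0,0,0,0;0,0,0,0,0,0"

```text
time_s: 22.45
ee_pos: [0.4442, 0.1284, 0.1344]
eef_rot: [3.141, -0.0, 0.424]
force: [0.6, -0.1, 0.1]
grip_width: 0.0579
grip_force: 0.0
```

```bash
python3 - <<'E'
from h import *
togo((.557,.2365,.135))
E
```

```text
go [ 0.1473 -0.0521 -0.0005] tilt [ 0.0001 -0.0005 -0.    ] now [0.4442 0.1284 0.1344] t 22.45
```

Emit:
pendant:
  offsets: "0.02,-0.008,0,0,0,0;0.035,-0.012,0,0,0,0;0.035,-0.012,0,0,0,0;0.035,-0.012,0,0,0,0;0.022,-0.008,0,0,0,0;0,0,0,0,0,0;0,0,0,0,0,0;0,0,0,0,0,0"
  aperture: 0.085

```text
time_s: 23.25
ee_pos: [0.5561, 0.2356, 0.1337]
eef_rot: [-3.142, 0.001, 0.423]
force: [-0.5, -0.3, -0.6]
grip_width: 0.085
grip_force: 0.0
```

```bash
python3 - <<'E'
from h import *
c=shot('wrist','w9'); tx=np.array([.9115,.4113,0]); ty=np.array([.4113,-.9115,0])
u,v=pix(c,(.557,.2365,.0565)); a=blob(c['pixels'],u,v-3,46,70); print(u,v,a)
x,y,w,h,_=a[2]; m=x+w/2
print('near',onz(c,m,y+h,.0565)+.028*tx,'far',onz(c,m,y,0)-.028*tx)
print('L/R',onz(c,x,v,.0565)+.028*ty, onz(c,x+w,v,.0565)-.028*ty)
togo((.557,.2365,.046))
E
```

```text
258.15742771170244 204.85559581402313 (257.0114327062229, 202.1151471297636, array([ 225,  167,   65,   70, 3502], dtype=int32))
near [0.5544583  0.23604481 0.0565    ] far [0.5543782  0.23619564 0.        ]
L/R [0.55645604 0.23772182 0.0565    ] [0.55705607 0.23632886 0.0565    ]
go [ 0.0011 -0.0005  0.0881] tilt [-0.      0.0008 -0.    ] now [0.5563 0.2356 0.1341] t 23.3
```

View pics/w9.png

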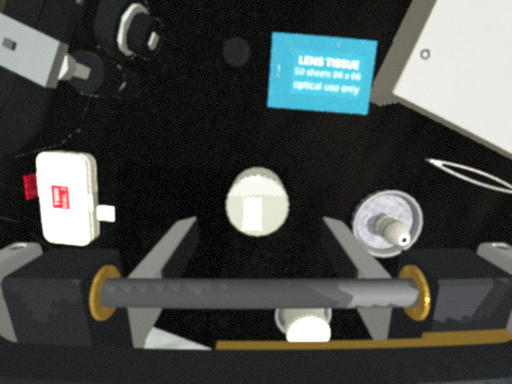

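The large lid is below the gripper at about (257,202), the small lid is in base S at the bottom of the frame, and the long objective is still upright at (390,225). Now I'll descend and grip.

Emit:
pendant:
  offsets: "-0.0012,-0.0012,0.01,0,0,0;0,0,0.03,0,0,0;0,0,0.025,0,0,0;0,0,0.015,0,0,0;0,0,0.008,0,0,0;0,0,0,0,0,0;0,0,0,0,0,0"

```text
time_s: 24.0
ee_pos: [0.5557, 0.237, 0.0473]
eef_rot: [3.141, -0.001, 0.424]
force: [-1.0, -0.4, -0.2]
grip_width: 0.0847
grip_force: 0.0
```

Emit:
pendant:
  offsets: "0,0,0,0,0,0;0,0,0,0,0,0;0,0,0,0,0,0;0,0,0,0,0,0;0,0,0,0,0,0;0,0,0,0,0,0"
  aperture: 0.045
  clamp_n: 10

```text
time_s: 24.6
ee_pos: [0.5554, 0.2369, 0.0465]
eef_rot: [3.142, -0.0, 0.424]
force: [0.6, -0.9, 1.3]
grip_width: 0.0565
grip_force: 10.0
```

Emit:
pendant:
  offsets: "0,0,-0.01,0,0,0;0,0,-0.03,0,0,0;0,0,-0.03,0,0,0;0,0,-0.01,0,0,0;0,0,0,0,0,0;0,0,0,0,0,0"

```text
time_s: 25.2
ee_pos: [0.5548, 0.2367, 0.1253]
eef_rot: [-3.141, 0.001, 0.424]
force: [0.2, -0.2, -1.2]
grip_width: 0.0566
grip_force: 10.0
```

```bash
python3 - <<'E'
from h import *
togo((.5835,.096,.127))
E
```

```text
go [-0.0317  0.1401 -0.0017] tilt [-0.0002  0.0014 -0.    ] now [0.5548 0.2367 0.1253] t 25.2
```

Emit:
pendant:
  offsets: "-0.005,0.02,0,0,0,0;-0.008,0.035,0,0,0,0;-0.008,0.035,0,0,0,0;-0.006,0.03,0,0,0,0;-0.0045,0.02,0,0,0,0;0,0,0,0,0,0;0,0,0.01,0,0,0;0,0,0,0,0,0;0,0,0,0,0,0"

```text
time_s: 26.1
ee_pos: [0.5836, 0.0972, 0.1155]
eef_rot: [-3.141, 0.001, 0.425]
force: [0.4, 0.2, -0.1]
grip_width: 0.0572
grip_force: 10.0
```

```bash
python3 - <<'E'
from h import *
c=shot('wrist','w10'); togo((.5835,.096,.0517))
E
```

```text
go [-0.0007  0.0009  0.0642] tilt [-0.0003  0.0007 -0.    ] now [0.5838 0.0971 0.1159] t 26.15
```

View pics/w10.png

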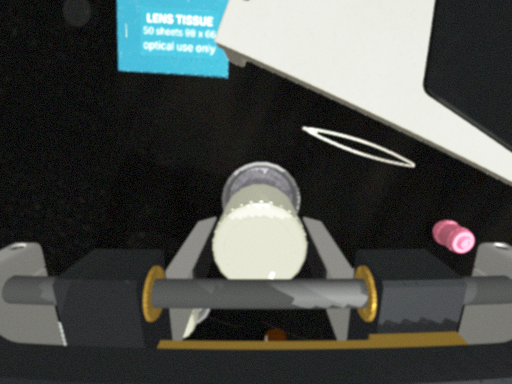

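The lid is at about (260,243), lined up with base L at u≈261. I'll descend.

Emit:
pendant:
  offsets: "-0.0005,0.0008,0.01,0,0,0;0,0,0.015,0,0,0;0,0,0.015,0,0,0;0,0,0.008,0,0,0;0,0,0.005,0,0,0;0,0,0.003,0,0,0;0,0,0.002,0,0,0;0,0,0.001,0,0,0;0,0,0,0,0,0;0,0,0,0,0,0"

```text
time_s: 27.15
ee_pos: [0.5842, 0.0954, 0.0577]
eef_rot: [3.141, -0.0, 0.424]
force: [0.1, -0.2, -0.7]
grip_width: 0.0567
grip_force: 10.0
```

Emit:
pendant:
  offsets: "0,0,0.002,0,0,0;0,0,0.001,0,0,0;0,0,0,0,0,0;0,0,0,0,0,0"

```text
time_s: 27.55
ee_pos: [0.584, 0.0954, 0.0543]
eef_rot: [3.142, 0.0, 0.424]
force: [-0.2, 0.3, -0.6]
grip_width: 0.0566
grip_force: 10.0
```

Emit:
pendant:
  offsets: "0,0,0.0015,0,0,0;0,0,0.0008,0,0,0;0,0,0,0,0,0;0,0,0,0,0,0"

```text
time_s: 27.95
ee_pos: [0.584, 0.0954, 0.052]
eef_rot: [-3.142, 0.0, 0.424]
force: [0.2, 0.5, -0.1]
grip_width: 0.0569
grip_force: 10.0
```

Emit:
pendant:
  offsets: "0,0,0.0006,0,0,0;0,0,0,0,0,0;0,0,0,0,0,0"

```text
time_s: 28.25
ee_pos: [0.5841, 0.0954, 0.0515]
eef_rot: [3.142, -0.0, 0.424]
force: [0.4, 0.3, 0.9]
grip_width: 0.0566
grip_force: 10.0
```

Emit:
pendant:
  offsets: "0,0,0.0008,0,0,0;0,0,0,0,0,0;0,0,0,0,0,0"

```text
time_s: 28.55
ee_pos: [0.5843, 0.0954, 0.0512]
eef_rot: [3.141, -0.001, 0.424]
force: [-1.0, -0.9, 5.9]
grip_width: 0.0568
grip_force: 10.0
```

It's seated. I'll release, lift and check with the cameras.

Emit:
pendant:
  offsets: "0,0,0,0,0,0;0,0,0,0,0,0;0,0,0,0,0,0;0,0,0,0,0,0"
  aperture: 0.068

```text
time_s: 28.95
ee_pos: [0.584, 0.0954, 0.0505]
eef_rot: [-3.142, 0.0, 0.424]
force: [1.2, 0.0, -0.5]
grip_width: 0.068
grip_force: 0.0
```

Emit:
pendant:
  offsets: "0,0,-0.01,0,0,0;0,0,-0.03,0,0,0;0,0,-0.03,0,0,0;0,0,-0.02,0,0,0;0,0,0,0,0,0"

```text
time_s: 29.45
ee_pos: [0.5853, 0.0955, 0.1442]
eef_rot: [3.14, -0.005, 0.424]
force: [0.1, -0.6, -0.1]
grip_width: 0.068
grip_force: 0.0
```

Emit:
pendant:
  offsets: "-0.03,0.03,0,0,0,0;-0.03,0.03,0,0,0,0;-0.03,0.03,0,0,0,0;-0.03,0.03,0,0,0,0;-0.03,0.03,0,0,0,0;0,0,0,0,0,0;0,0,0,0,0,0"

```text
time_s: 30.15
ee_pos: [0.5086, -0.1034, 0.1401]
eef_rot: [-3.141, 0.001, 0.422]
force: [-0.4, 0.9, -0.2]
grip_width: 0.0681
grip_force: 0.0
```

```bash
python3 - <<'E'
from h import *
T=shot('top','t2');S=shot('scene','s2')
a=cv2.resize(S['pixels'][170:300,150:340],(760,520),interpolation=cv2.INTER_CUBIC);cv2.imwrite('pics/s2z.png',a)
for n,x,y,h in (('S',.4444,.1285,.0495),('L',.584,.0955,.0615)):
  for c in (T,S): print(n,np.round(pix(c,(x,y,h)),1),np.round(pix(c,(x,y,.014)),1))
E
```

```text
S [196.5 216.6] [198.6 217. ]
S [262.8 218.8] [262.3 231.1]
L [212.8 145.2] [214.9 149.3]
L [221.2 194.8] [221.5 210.5]
```

View pics/s2z.png

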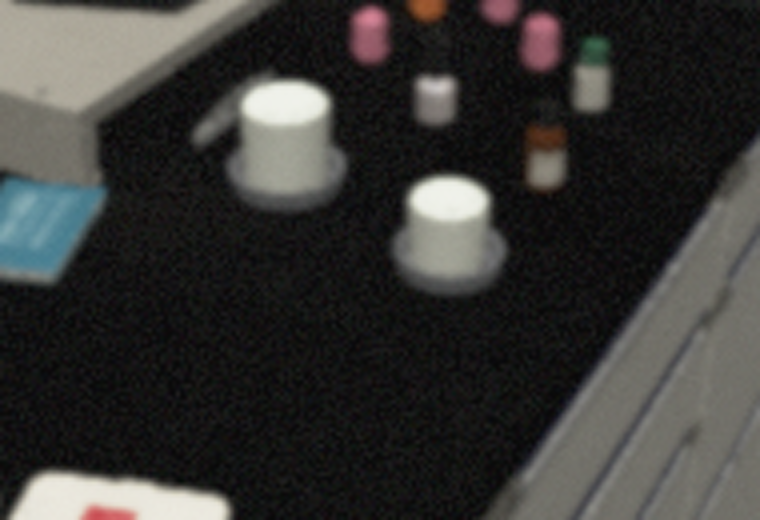

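Both lids sit level and centred in their bases: the large lid's top is at zoom pixel (287,104) and the small one's at (449,199). Those match the predicted seated positions within about 1 camera pixel.

```bash
python3 -c "
from station import ctrl; print(ctrl.hand_in())"
```

```text
the job is handed in; nothing more can be done
None
```

I stood the short objective in the small base and the long one in the large base, closed each with its own lid seated on the floor of the base, and handed the job in at about 30 s of the 112 s limit.

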